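# Set the loose foot of a packing-bench roller table

## Robot

A 6-joint arm with a two-finger parallel gripper is mounted at the origin on the work surface. World frame = base frame: x ahead of the robot, y to its left, z up, the work surface at z = 0. Lengths are in m, angles in degrees, forces in N, time in s.
With the tool pointing down it reaches from about 0.35 to 0.875 m from the base axis. Payload 4.2 kg.
Tool frame: the origin (TCP) lies on the front face of the gripper's body, between the roots of the fingers; the fingertips stand 70 mm ahead of it and the grasp point (between the pads) lies 51 mm ahead of it; z points along the fingers, y is the line along which they close (so a half turn about z gives the same grasp; the last joint's range is limited). The gripper opens to 87 mm and grips with 3 to 60 N. Pads are 19 mm wide; open, the fingers measure 117 mm over their backs; the gripper's body (75 mm by 190 mm) begins 51 mm behind the grasp point.
Start: joints at [83.285, 22.042, 0.453, 0, -68.411, -14.817], TCP at [0.229, 0.581, 0.292] pointing down, gripper open.
Joint ranges: [-179.83, 179.83], [-69.29, 118.12], [-61.27, 80.66], [-181.25, 117.63], [-171.15, -9.14], [-177.46, 177.46]. Speed limits (degrees/s): [159.86, 159.86, 180, 180, 180, 180].

## Interface

Orientations are given as a 3x3 rotation matrix whose columns are the frame's x, y, z axes.
In Python, from station import r gives the robot as it stands.
- The arm moves only by the shell command python3 -m pendant 'ROWS' [OPENING]. ROWS is JSON, a list of rows, each a list of 2 entries, a list of its own where there are three numbers: the shift along the tool's x, y, z in mm, then the turn, a rotation vector about the tool's x, y, z in rad. A call has 1 to 10 rows; each row is the pose to reach, as a shift and turn from the pose commanded when the call began, along the tool's axes at that moment; what a row does not reach only later rows make up. A row lasts 1/10 s, in which the tool goes at most 50 mm and 8.59 degrees, less where a joint would pass 70% of its speed; a pose out of reach is approached as far as the arm can. A call with a gripper value outside its range is refused whole. OPENING is the opening, from 0 (shut) to 1 (fully open), set as the call begins (- or left out, the last holds). The fingers move at their own pace and stop on an object; the grip force is fixed at half the most. Time passes only in rows, so rows that repeat a pose let the fingers close. It gives the time, the measured TCP pose, the force, the opening and the grip force at its end, in the units of the state.
- r.sense(): the state, without advancing time (a new reading comes with each control period).
- r.capture(name): name is "side" or "top"; returns a dict with "frame" (400x640x3 uint8, red, green, blue), "vertical_fov" (degrees; the focal length in pixels is half the picture's height over the tangent of half this angle, whatever the lens; pixels are square), "cx", "cy" (the principal point, pixels), "rvec" (rotation vector, rad) and "tvec" (3), from world to camera coordinates, as OpenCV has them. Camera axes: x right, y down, z forward; pixel columns grow to the right and rows downward; lengths in m; the calibration is good to about 2 mm. A picture is of the moment at which its call begins. There is no depth.
- r.finish_job(): hands the job in; it is judged then, once.
The state is a dict: "time_s": time; "joints": joint angles; "joint_velocities": joint speeds; "effort": joint torques, N m; "tcp_pos": TCP position; "ee_rot": TCP orientation; "wrist_force": force on the tool from outside, world axes, zero at the start; "moment": the same for the moment, N m; "gripper_width": opening from 0.0 (shut) to 1.0 (fully open); "gripper_force": force on a finger pad.
Only numpy, scipy, OpenCV 4.12 (cv2) and the standard library are available. Lean on these libraries where they do the work, as an engineer would, in place of code of your own. Each camera call takes 0.05 s, during which the arm holds its last target. There are 200 camera calls.

## Task

The small roller table on the packing bench has one short foot, the one under the orange knob. Put the yellow bearing plate flat on the bench with its marked ring centred under that foot, then screw the foot down by its orange knob until it just bears on the plate - a light but definite touch that stops the plate from being loose, never driven down hard. Let go and leave everything else on the bench where it is.

Things in the scene. Friction and masses are not known exactly. Their poses are not given: they have to be found in the camera images.
- roller_table: Blue-framed roller table, fixed to the bench, 460 mm long (x), 490 mm wide, rollers 115 mm high. Origin on the vertical screw axis of the short foot, at bench level; z up. The frame lies to its +y: near rail face at y = +80 mm, rail top 123 mm. A bracket plate 48 mm wide in x reaches from the rail to y = -18 mm over the bench, carrying the foot, which is open to -y and both x sides.
- foot_axis (a point): Fixed point on the screw axis of the short foot, at the bracket's top face, 88 mm above the bench (the bracket's boss reaches down to 74 mm). Axes as the roller table's. Another foot, with a black knob, 250 mm along +x from here is already set.
- knob_zone (a point): Fixed point on the screw axis 130 mm above the bench, within the orange knob. Knob: round, 44 mm across, 34 mm high, its middle starts between 127 and 131 mm above the bench. Turned clockwise seen from above, it and the foot go down 1.6 mm per radian (10 mm a turn). Free turning takes about 0.035 N m; the thread holds where it is left.
- sole_zone (a point): Fixed point on the screw axis 8 mm above the bench, where plate and sole meet. Sole: black rubber, 44 mm across, turns with the knob; its underside starts between 10 and 14 mm above the bench. Once it bears on the plate each further radian adds about 10 N, and each newton about 0.01 N m to the turning torque. 3 to 10 N is a light touch, over 20 N is hard.
- plate: Yellow bearing plate, loose, 0.2 to 0.45 kg: a pad 70 mm (x) by 64 mm (y), 8 mm thick, with a 30 mm wide, 6 mm thick tail toward its -x ending in an upright black grip. Origin at the underside of the pad's centre, under the marked ring; z up.
- plate_mark (a point): Centre of the black ring marked on the pad's top face, 8 mm above the plate's underside: this goes under the foot.
- plate_grip (a point): In the black upright grip of the plate, 115 mm from the ring's centre along the plate's -x. The grip is 12 mm thick (plate's y), 30 mm long (plate's x) and 46 mm high from the bench; this point is 28 mm above the plate's underside.
- tape_roll: Bystander: amber tape roll lying flat, 84 mm across, 48 mm high; origin under its centre.
- parcel: Bystander: brown parcel standing on the rollers, 150 x 110 x 45 mm; origin under its centre.
- tape_dispenser: Bystander: red tape dispenser, 70 x 200 mm, 98 mm high; origin under its centre.
- stapler: Bystander: stapler, 170 x 30 mm, 42 mm high; origin under its centre.
- spare_foot: Bystander: spare levelling foot standing on its rubber sole, 44 mm across, 67 mm high; origin under its centre.
- small_carton: Bystander: small closed carton, 100 x 80 x 60 mm; origin under its centre.
- mug: Bystander: blue mug, 76 mm across, 90 mm high; origin under its centre.
Mind the look-alikes: they are no part of the job. Of the things that look like the plate, the smaller one is meant.

How it is judged (in metres and radians):
On the way, in this order (a step that is already met when the one before it is completed fails the run):
1. the plate lies flat on the bench with its ring under the foot (within 12 mm), the foot not yet bearing on it (horizontal distance between plate_mark and foot_axis below 0.012 m and height (world z) of plate_mark below 0.011 m and angle between plate's own z axis and vertical below 0.06 rad and contact force between roller_table and plate below 0.3 N), for 0.2 s.
2. the foot bears on the plate with at least 2 N (horizontal distance between plate_mark and foot_axis below 0.012 m and height (world z) of plate_mark below 0.011 m and angle between plate's own z axis and vertical below 0.06 rad and contact force between roller_table and plate above 2 N), for 0.2 s.
At the end, for the whole second after the job is handed in: The plate lies flat on the bench, still, its ring centred within 12 mm of the foot's axis, and the foot bears on it with a force of 2 to 13 N (all of step 2 and contact force between roller_table and plate below 13 N and linear speed of plate below 0.01 m/s); the robot touches nothing.
It fails at once if the foot is driven onto the plate, or the plate pushed against the roller table, with more than 22 N (contact force between roller_table and plate above 22 N).
It fails at once if one of the bystanders (tape roll, parcel, tape dispenser, stapler, spare foot, small carton, mug) is moved by more than 20 mm (distance of any of tape_roll, parcel, tape_dispenser, stapler, spare_foot, small_carton, mug from where it was at the start of the episode above 0.02 m).
It also fails if it takes over 64 s, if anything falls off the work surface, if the arm or the gripper's body presses on something with over 40 N, if the wrist force passes 120 N, or if a joint passes its speed limit or range.

## Working session

There is one attempt and no reset: what is moved stays moved. The work goes in short steps, Python scripts to look and compute and a shell command to move; the robot and the scene stay as the last step left them, time stands still between calls to the robot, and variables do not carry over. Pictures are saved under pics/ and viewed, at most 10 in all, crops included, and the job is handed in when it is done.

```bash
mkdir -p pics; ls; cat > h.py <<'E'
import numpy as np, cv2
from station import r
def cap(n):
    c=r.capture(n); f=200/np.tan(np.radians(c["vertical_fov"])/2)
    K=np.array([[f,0,c["cx"]],[0,f,c["cy"]],[0,0,1]]); R=cv2.Rodrigues(np.array(c["rvec"],float))[0]
    return c["frame"],K,R,np.array(c["tvec"],float).ravel()
def ray(cam,u,v,z):
    _,K,R,t=cam; o=-R.T@t; d=R.T@np.linalg.solve(K,[u,v,1]); return o+d*(z-o[2])/d[2]
def proj(cam,p):
    _,K,R,t=cam; q=K@(R@np.array(p)+t); return q[:2]/q[2]
def save(cam,n,box=None,s=1):
    im=cam[0][:,:,::-1]
    if box: im=im[box[1]:box[3],box[0]:box[2]]
    cv2.imwrite("pics/"+n,cv2.resize(im,None,fx=s,fy=s,interpolation=cv2.INTER_CUBIC))
E
python3 - <<'E'
from h import *
for n in("top","side"):
    c=cap(n); save(c,n+"0.png"); print(n,c[1][0],-c[2].T@c[3],c[2].tolist())
s=r.sense(); print(s["time_s"],s["tcp_pos"],s["ee_rot"],s["wrist_force"])
E
```

```text
pics
top [373.37939564   0.         314.5931731 ] [ 0.33296007 -0.05961578  1.04354332] [[0.0690537955919549, -0.9976039104246973, -0.004243962735074033], [-0.9751267501449022, -0.0665985807279339, -0.21140588969294544], [0.21061670034967644, 0.018736780683380902, -0.9773891438845826]]
side [510.47171167   0.         306.08578081] [0.34883313 0.84796898 1.23904154] [[-0.9832304755690637, -0.18137233911246556, -0.019023840755891995], [-0.12937456105505904, 0.7672361716296647, -0.628180610887399], [0.1285303655329881, -0.6151851197387074, -0.7778349526654279]]
0.1 [0.22918547 0.58103675 0.29128256] [[ 9.30161782e-01 -3.67149366e-01 -6.34251742e-04]
 [-3.67149906e-01 -9.30160021e-01 -1.81135168e-03]
 [ 7.50810058e-05  1.91771557e-03 -9.99998158e-01]] [-0.58955251 -0.01732539  0.32259459]
```

View pics/top0.png

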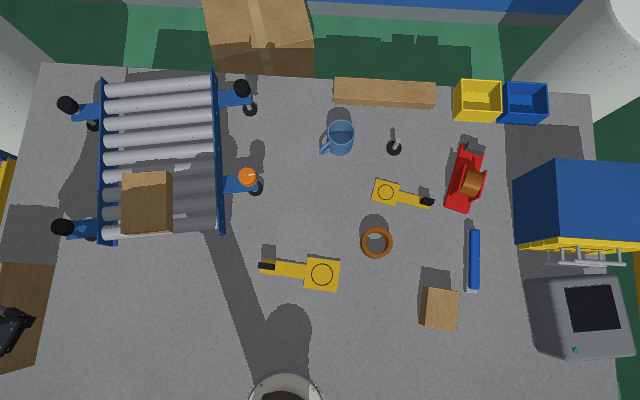

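View pics/side0.png

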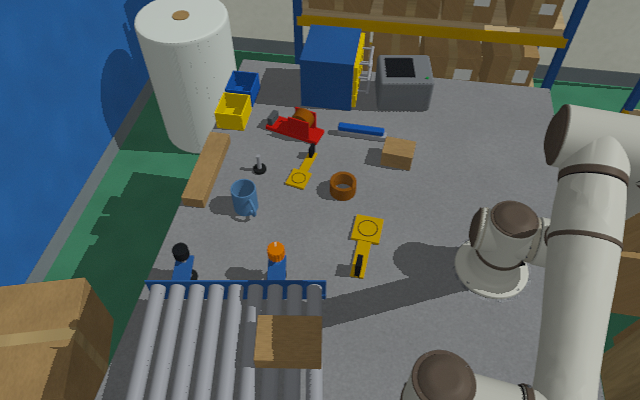

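The top view shows two yellow plates: A with its ring at about (386,191) and grip at (427,202), and B with its ring at (321,273) and grip at (266,267). A looks smaller, so it fits the description. The orange knob is at (247,177) and the black knob at (240,88). I'll measure both plates and confirm A in a crop.

```bash
cat > m.py <<'E'
from h import *
def big(m,box=None):
    m=m.astype(np.uint8)
    if box: k=np.zeros_like(m); k[box[1]:box[3],box[0]:box[2]]=1; m=m&k
    n,l,s,c=cv2.connectedComponentsWithStats(m); i=1+np.argmax(s[1:,4]); return l==i,s[i],c[i]
def hsv(c): return cv2.cvtColor(c[0],cv2.COLOR_RGB2HSV)
def tri(c1,p1,c2,p2):
    P=[c[1]@np.c_[c[2],c[3]] for c in(c1,c2)]
    q=cv2.triangulatePoints(*P,np.array(p1,float),np.array(p2,float)).ravel(); return q[:3]/q[3]
def yel(H): return (H[...,0]>18)&(H[...,0]<32)&(H[...,1]>150)&(H[...,2]>70)
def dark(H): return H[...,2]<50
def ora(H): return (H[...,0]>5)&(H[...,0]<17)&(H[...,1]>190)&(H[...,2]>120)
E
python3 - <<'E'
from m import *
T,S=cap("top"),cap("side"); np.set_printoptions(precision=4,suppress=True)
for nm,c,bx in(("top",T,{"A":(365,170,440,215),"B":(255,250,345,295)}),("side",S,{"A":(280,140,320,192),"B":(345,210,390,280)})):
    H=hsv(c)
    for k,b in bx.items():
        m,s,cc=big(yel(H),b)
        # pad: opening removes tail
        e=cv2.morphologyEx(cv2.morphologyEx(m.astype(np.uint8),cv2.MORPH_CLOSE,np.ones((5,5))),cv2.MORPH_CLOSE,np.ones((5,5)))
        rc=cv2.minAreaRect(np.argwhere(m)[:,::-1].astype(np.float32))
        cs,h=cv2.findContours(m.astype(np.uint8),cv2.RETR_CCOMP,cv2.CHAIN_APPROX_NONE)
        holes=[cv2.fitEllipse(x) for x,hh in zip(cs,h[0]) if hh[3]>=0 and len(x)>15]
        print(nm,k,s,"rect",rc,"ring",[(np.round(x[0],1),np.round(x[1],1),ray(c,*x[0],.008)) for x in holes])
        d,s2,c2=big(dark(H),b); print("  dark",s2,c2)
pk=[]
for nm,c,b in(("top",T,(225,150,275,210)),("side",S,(255,230,300,275))):
    m,s,cc=big(ora(hsv(c)),b); print(nm,"knob",s,cc,ray(c,*cc,.135)); pk.append(cc)
print("knob tri",tri(T,pk[0],S,pk[1]))
cv2.imwrite("pics/crop.png",np.hstack([cv2.resize(T[0][150:300,225:445,::-1],(440,300)),cv2.resize(S[0][140:280,240:400,::-1],(343,300))]))
E
```

```text
top A [371 179  59  31 818] rect ((401.2999572753906, 196.39999389648438), (58.49976348876953, 22.01415252685547), 15.255120277404785) ring []
  dark [420 197  14   9  90] [426.7556 200.9667]
top B [ 260  257   80   35 1565] rect ((299.29998779296875, 270.89996337890625), (78.34742736816406, 31.112699508666992), 8.130102157592773) ring []
  dark [258 262  17   8  88] [266.0909 265.6705]
side A [285 153  32  36 507] rect ((303.046142578125, 169.6692352294922), (19.101346969604492, 41.79970169067383), 29.744882583618164) ring []
  dark [309 143   6  15  59] [311.1695 150.1356]
side B [ 350  214   34   65 1097] rect ((363.26922607421875, 246.6538543701172), (28.24072265625, 62.36493682861328), 11.309932708740234) ring []
  dark [355 255   8  22 107] [358.0935 265.2243]
top knob [238 167  19  20 257] [247.0467 176.9339] [0.5804 0.1325 0.135 ]
side knob [267 244  17  18  70] [276.3286 255.0571] [0.5779 0.146  0.135 ]
knob tri [0.5824 0.1359 0.1195]
```

View pics/crop.png

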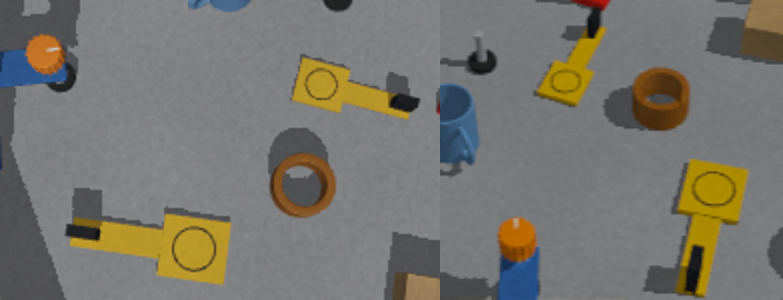

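The crop confirms A, with its ring at top pixel (385.5,192). Its pad is about 22 px wide, or 62 mm, while B's is 31 px, or 88 mm. A is the smaller plate and the one meant. Next I'll refine the ring, the grip and the knob axis.

```bash
cat > meas.py <<'E'
from m import *
np.set_printoptions(precision=4,suppress=True)
def pad(c,b):
    m,_,_=big(yel(hsv(c)),b); m=cv2.morphologyEx(m.astype(np.uint8),cv2.MORPH_CLOSE,np.ones((3,3)))
    k=cv2.getStructuringElement(cv2.MORPH_ELLIPSE,(15,15))
    o=cv2.morphologyEx(m,cv2.MORPH_OPEN,k); o,_,_=big(o>0)
    rc=cv2.minAreaRect(np.argwhere(o)[:,::-1].astype(np.float32)); return rc
def ring(c,b,z=.008):
    # dark thin ring inside pad
    m,_,_=big(yel(hsv(c)),b); m=cv2.morphologyEx(m.astype(np.uint8),cv2.MORPH_CLOSE,np.ones((5,5)))
    bh=cv2.morphologyEx(c[0][...,0],cv2.MORPH_BLACKHAT,np.ones((5,5)))
    inn=cv2.erode(m,np.ones((5,5))); p=np.argwhere((bh>25)&(inn>0))[:,::-1].astype(np.float32)
    return cv2.fitEllipse(p),len(p)
E
python3 - <<'E'
from meas import *
T,S=cap("top"),cap("side")
for nm,c,b,g in(("top",T,(365,170,440,215),(418,190,440,212)),("side",S,(280,140,320,192),(303,140,320,162))):
    rc=pad(c,b); print(nm,"pad",rc,ray(c,*rc[0],.008))
    e,n=ring(c,b); print(" ring",e,n,ray(c,*e[0],.008))
    H=hsv(c); d,s,cc=big(H[...,2]<60,g); print(" grip",s,cc,ray(c,*cc,.03), cv2.minAreaRect(np.argwhere(d)[:,::-1].astype(np.float32)))
    if nm=="top": gt=cc; rt=e[0]
    else: print("tri grip",tri(T,gt,S,cc),"tri ring",tri(T,rt,S,e[0]))
pk=[]
for nm,c,b in(("top",T,(225,150,275,210)),("side",S,(255,230,300,275))):
    H=hsv(c); m,s,cc=big((H[...,0]<22)&(H[...,1]>150)&(H[...,2]>60),b); 
    x,rad=cv2.minEnclosingCircle(np.argwhere(m)[:,::-1].astype(np.float32)); print(nm,"knob",s,cc,x,rad); pk.append(cc)
print("knob tri",tri(T,pk[0],S,pk[1]))
# predicted silhouettes centroid of knob cylinder for hypotheses -> fit x,y,z
from scipy.optimize import least_squares
a=np.linspace(0,2*np.pi,60)
def box(c,p):
    q=np.array([proj(c,[p[0]+.022*np.cos(t),p[1]+.022*np.sin(t),p[2]+h]) for t in a for h in(-.017,.017)]); return np.r_[q.min(0),q.max(0)]
obs=[]
for c,b in((T,(225,150,275,210)),(S,(255,230,300,275))):
    H=hsv(c); m,s,cc=big((H[...,0]<22)&(H[...,1]>150)&(H[...,2]>60),b); obs+=[s[0]-.5,s[1]-.5,s[0]+s[2]-.5,s[1]+s[3]-.5]
f=least_squares(lambda p:np.r_[box(T,p),box(S,p)]-obs,[.58,.135,.129]); print("knob bbox fit",f.x,f.fun)
E
```

```text
top pad ((386.6470947265625, 192.41177368164062), (28.134132385253906, 21.828205108642578), 14.03624439239502) [ 0.5964 -0.2428  0.008 ]
 ring ((385.1485900878906, 191.83697509765625), (14.877239227294922, 15.59671688079834), 106.77413940429688) 68 [ 0.5978 -0.2385  0.008 ]
 grip [420 197  15   9  97] [426.7629 200.9175] [ 0.5741 -0.3506  0.03  ] ((426.7358703613281, 200.92453002929688), (13.461333274841309, 7.692190647125244), 15.945395469665527)
side pad ((298.5, 177.5), (19.0, 21.0), 90.0) [ 0.5986 -0.2411  0.008 ]
 ring ((302.115966796875, 171.27056884765625), (11.99713134765625, 31.28921127319336), 33.845970153808594) 52 [ 0.5922 -0.2701  0.008 ]
 grip [308 143   7  15  67] [311.3582 149.9552] [ 0.5754 -0.3506  0.03  ] ((311.2000427246094, 150.1000213623047), (5.81377649307251, 13.416407585144043), 26.56505012512207)
tri grip [ 0.575  -0.3508  0.0296] tri ring [ 0.5846 -0.2308  0.0517]
top knob [238 167  20  20 276] [247.1341 176.7246] (247.5, 176.5) 10.12432861328125
side knob [267 242  18  20 273] [275.5678 251.5934] (275.51763916015625, 251.34117126464844) 9.981657028198242
knob tri [0.5828 0.1332 0.1308]
knob bbox fit [0.5831 0.1321 0.1295] [ 0.1792 -0.2899 -0.121   0.0702  0.267  -0.6071 -0.0542  0.7082]
```

Plate A's ring is at (0.598,-0.2385) and its grip at (0.575,-0.351, z 0.030). They are 114.6 mm apart against the stated 115 mm. The knob axis is at (0.583,0.1325), with its middle at 0.130, inside the given range. I'm starting the move.

```bash
cat > go.py <<'E'
import sys; from station import r; import numpy as np
x,y,z,yaw=map(float,sys.argv[1:5]); s=r.sense(); R=np.array(s["ee_rot"]); p=np.array(s["tcp_pos"])
a=np.degrees(np.arctan2(R[1,1],R[0,1])); d=(yaw-a+180)%360-180
f=R.T@[0,0,-1.]  # levelling
t=np.cross([0,0,1.],f)
print("t",s["time_s"],"tcp",p.round(4),"yaw",a.round(2),"j",np.round(s["joints"],1),"F",np.round(s["wrist_force"],2),"M",np.round(s["moment"],3),"w",s["gripper_width"])
print("shift",(R.T@(np.array([x,y,z])-p)*1000).round(1),"turn z",-np.radians(d).round(4),"level",t.round(4))
E
python3 go.py .575 -.351 .30 168.5
```

```text
t 0.3 tcp [0.2293 0.5813 0.2919] yaw -111.54 j [ 83.3  22.1   0.4  -0.  -68.4 -14.8] F [-0.05 -0.48  0.45] M [-0.009 -0.013  0.008] w 0.9984189005629627
shift [663.8 740.3  -7.5] turn z 1.3957 level [ 0.0007 -0.0001  0.    ]
```

```bash
python3 -m pendant '[[[10,12,-10],[0,0,0.05]],[[40,45,-40],[0,0,0.15]],[[75,83,-40],[0,0,0.3]],[[108,121,-40],[0,0,0.45]],[[141,158,-40],[0,0,0.6]],[[175,196,-40],[0,0,0.75]],[[208,233,-40],[0,0,0.9]],[[241,270,-40],[0,0,1.0]],[[275,307,-40],[0,0,1.1]],[[300,336,-40],[0,0,1.2]]]' 1 && python3 go.py .575 -.351 .20 168.5
```

```text
time_s: 1.3
tcp_pos: [0.3852, 0.1565, 0.3326]
ee_rot: [[-0.009, -1.0, 0.001], [-1.0, 0.009, 0.001], [-0.001, -0.001, -1.0]]
wrist_force: [0.7, 0.6, 0.4]
gripper_width: 0.999
gripper_force: 0.0
t 1.3 tcp [0.3852 0.1565 0.3326] yaw 179.48 j [ 44.7  -0.8 -22.6   0.  -68.2 -45.2] F [0.66 0.64 0.43] M [ 0.167 -0.194  0.04 ] w 0.9985819130873206
shift [ 505.8 -194.3  132.5] turn z 0.1916 level [-0.0008  0.0007  0.    ]
```

```bash
python3 -m pendant '[[[48,-18,0],[0,0,0.05]],[[95,-37,10],[0,0,0.1]],[[140,-54,25],[0,0,0.19]],[[186,-72,40],[0,0,0.19]],[[232,-89,55],[0,0,0.19]],[[278,-107,70],[0,0,0.19]],[[324,-125,85],[0,0,0.19]],[[370,-142,100],[0,0,0.19]],[[416,-160,115],[0,0,0.19]],[[460,-177,130],[0,0,0.19]]]' 1 && python3 go.py .575 -.351 .20 168.5
```

```text
time_s: 2.3
tcp_pos: [0.5563, -0.2937, 0.2052]
ee_rot: [[-0.194, -0.981, 0.0], [-0.981, 0.194, -0.0], [0.0, -0.0, -1.0]]
wrist_force: [1.2, -0.5, 0.5]
gripper_width: 0.999
gripper_force: 0.0
t 2.3 tcp [ 0.5563 -0.2937  0.2052] yaw 168.82 j [-13.1  26.4  -5.8   0.  -57.8   1.9] F [ 1.19 -0.46  0.52] M [ 0.108 -0.158 -0.012] w 0.9986577245693077
shift [ 52.6 -29.5   5.2] turn z 0.0056 level [-0.0002 -0.0001  0.    ]
```

```bash
python3 - <<'E'
from meas import *
T=cap("top"); S=cap("side")
for c in(T,S):
    H=hsv(c); m,s,_=big(((H[...,0]<4)|(H[...,0]>175))&(H[...,1]>180)); q=cv2.boxPoints(cv2.minAreaRect(np.argwhere(m)[:,::-1].astype(np.float32)))
    for u in q: print(u,ray(c,*u,.0)[:2],ray(c,*u,.09)[:2])
save(S,"s1.png",(230,80,390,200),4)
E
```

```text
[440.4381 199.7243] [ 0.5874 -0.3981] [ 0.5655 -0.3689]
[484.7563 174.5707] [ 0.671  -0.5263] [ 0.6419 -0.486 ]
[496.6834 195.5851] [ 0.6105 -0.5586] [ 0.5866 -0.5155]
[452.3651 220.7387] [ 0.5288 -0.4315] [ 0.5119 -0.3995]
[264.742  129.2771] [ 0.7631 -0.4557] [ 0.733 -0.361]
[269.4395 113.3057] [ 0.766  -0.5422] [ 0.7357 -0.4412]
[323.7961 129.293 ] [ 0.5555 -0.4895] [ 0.5405 -0.3923]
[319.0987 145.2643] [ 0.5586 -0.4072] [ 0.5434 -0.316 ]
```

View pics/s1.png

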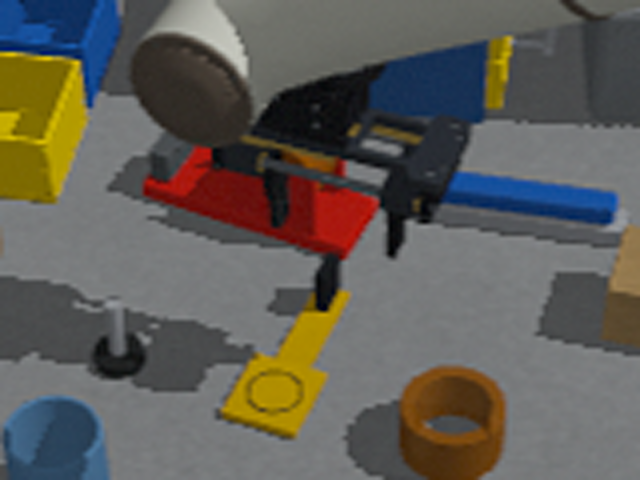

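The side crop shows plate A's grip upright at crop (327,280), the red dispenser's low base behind it, and the fingers above and clear. I'll narrow the fingers and descend.

```bash
python3 go.py .575 -.351 .20 168.5|tail -1; python3 -m pendant '[[[25,-14,0],[0,0,0.005]],[[53,-29,0],[0,0,0.005]],[[53,-29,10],[0,0,0.005]],[[53,-29,35],[0,0,0.005]],[[53,-29,60],[0,0,0.005]],[[53,-29,80],[0,0,0.005]],[[53,-29,80],[0,0,0.005]]]' 0.5 && python3 go.py .575 -.351 .082 168.5
```

```text
shift [ 50.1 -29.8   1.4] turn z 0.0001 level [ 0.005  -0.0001  0.    ]
time_s: 3.1
tcp_pos: [0.5718, -0.3474, 0.1223]
ee_rot: [[-0.199, -0.98, -0.007], [-0.98, 0.199, 0.003], [-0.002, 0.007, -1.0]]
wrist_force: [-0.8, 0.0, -0.5]
gripper_width: 0.519
gripper_force: 0.0
t 3.1 tcp [ 0.5718 -0.3474  0.1223] yaw 168.53 j [-17.5  34.9  -3.9  -0.1 -51.6   6.1] F [-0.77  0.04 -0.49] M [ 0.109  0.016 -0.023] w 0.5187101766876289
shift [ 2.9 -4.1 40.3] turn z 0.0006 level [ 0.0075  0.0019 -0.    ]
```

```bash
python3 -m pendant '[[[3,-4,10],[0,0,0]],[[3,-4,25],[0,0,0]],[[3,-4,38],[0,0,0]],[[3,-4,40],[0,0,0]],[[3,-4,40],[0,0,0]]]' 0.5 >/dev/null&& python3 go.py .575 -.351 .082 168.5; python3 - <<'E'
from meas import *
S=cap("side"); save(S,"s2.png",(260,90,370,200),5)
E
```

```text
t 3.6 tcp [ 0.577  -0.3529  0.0851] yaw 168.54 j [-17.8  37.8  -4.7   0.  -47.6   6.3] F [ 0.33 -0.59 -0.15] M [ 0.077 -0.087 -0.002] w 0.4989105865383149
shift [-1.4  2.3  3.1] turn z 0.0008 level [ 0.0014  0.0001 -0.    ]
```

View pics/s2.png

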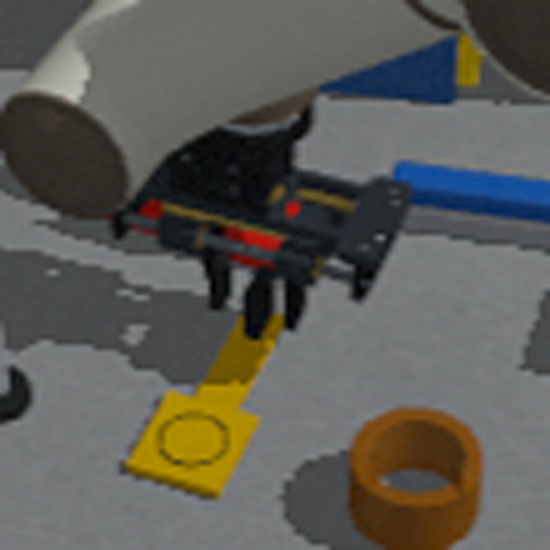

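The fingers straddle the black grip, seen at crop (258,300). Closing now.

```bash
python3 -m pendant '[[[-1,2,2],[0,0,0]],[[-1,2,2],[0,0,0]],[[-1,2,2],[0,0,0]],[[-1,2,2],[0,0,0]],[[-1,2,2],[0,0,0]],[[-1,2,2],[0,0,0]]]' 0 |tail -2&& python3 go.py .575 -.351 .082 168.5; python3 - <<'E'
from meas import *
c=cap("top"); e,n=ring(c,(365,170,440,215)); print(e,n,ray(c,*e[0],.008))
E
```

```text
gripper_width: 0.134
gripper_force: 30.0
t 4.25 tcp [ 0.5755 -0.3516  0.0841] yaw 168.54 j [-17.7  37.7  -5.1   0.  -47.2   6.3] F [-1.19 -0.06  1.81] M [0.162 0.086 0.004] w 0.13367064657943398
shift [-0.5  0.6  2.1] turn z 0.0008 level [-0.     -0.0001  0.    ]Traceback (most recent call last):
  File "<stdin>", line 2, in <module>
  File "meas.py", line 13, in ring
    return cv2.fitEllipse(p),len(p)
           ~~~~~~~~~~~~~~^^^
cv2.error: OpenCV(4.12.0) /io/opencv/modules/imgproc/src/shapedescr.cpp:361: error: (-201:Incorrect size of input array) There should be at least 5 points to fit the ellipse in function 'fitEllipseNoDirect'
```

Gripped at 11.7 mm opening, so the grip is held. The bench between the plate and the foot is clear, so I'll slide the plate along it.

```bash
python3 -m pendant '[[[-8,2,-0.5],[0,0,0]],[[-28,7,-0.5],[0,0,0]],[[-58,14,-0.5],[0,0,0]],[[-90,22,-0.5],[0,0,0]],[[-122,30,-0.5],[0,0,0]],[[-154,38,-0.5],[0,0,0]],[[-186,45,-0.5],[0,0,0]],[[-214,52,-0.5],[0,0,0]],[[-232,57,-0.5],[0,0,0]],[[-240,58.5,-0.5],[0,0,0]]]' |tail -2; python3 -m pendant '[[[0,0,0],[0,0,0]],[[0,0,0],[0,0,0]]]'>/dev/null; python3 go.py .5607 .0194 .0841 168.5; python3 - <<'E'
from meas import *
T,S=cap("top"),cap("side")
im=np.hstack([cv2.resize(T[0][140:240,210:350],(560,400)),cv2.resize(S[0][160:300,225:310],(240,400))])[:,:,::-1]; cv2.imwrite("pics/slide.png",im)
E
```

```text
gripper_width: 0.136
gripper_force: 30.0
t 5.5 tcp [ 0.5658 -0.105   0.0841] yaw 168.53 j [  5.6  30.4 -20.3  -0.  -39.2 -17.1] F [-0.31  0.17 -0.96] M [ 0.114  0.005 -0.001] w 0.1354239764193868
shift [-120.9   29.7    0. ] turn z 0.0006 level [ 0.0003 -0.      0.    ]
```

View pics/slide.png

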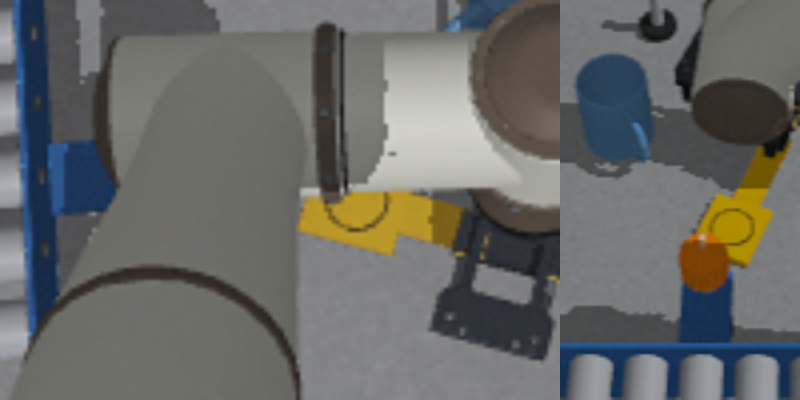

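The ring is visible in both views, at top about (299,191) and side about (286,239), still short of the knob. I'll triangulate the ring and the brown wrist cap to check the cap's clearance over the knob.

```bash
python3 - <<'E'
from meas import *
T,S=cap("top"),cap("side")
print("ring side",ray(S,285.9,239.4,.008),"cap",tri(T,(236.5,173),S,(289,198.5)))
e,n=ring(S,(262,205,310,262)); print(e,n,ray(S,*e[0],.008))
E
```

```text
ring side [0.5884 0.0066 0.008 ] cap [0.5395 0.113  0.3304]
((285.42987060546875, 239.1654510498047), (12.354385375976562, 14.961827278137207), 83.49844360351562) 45 [0.59  0.006 0.008]
```

```bash
python3 -m pendant '[[[-8,2,0],[0,0,0]],[[-22,5.5,0],[0,0,0]],[[-38,9.5,0],[0,0,0]],[[-54,13.5,0],[0,0,0]],[[-70,17.5,0],[0,0,0]],[[-85,21,0],[0,0,0]],[[-99,24.5,0],[0,0,0]],[[-111,27.5,0],[0,0,0]],[[-118,29.5,0],[0,0,0]],[[-122,30.3,0],[0,0,0]]]' |tail -2; python3 -m pendant '[[[0,0,0],[0,0,0]],[[0,0,0],[0,0,0]]]'>/dev/null; python3 go.py .560 .020 .0841 168.5; python3 - <<'E'
from meas import *
T,S=cap("top"),cap("side")
im=np.hstack([cv2.resize(T[0][140:220,210:290],(400,400)),cv2.resize(S[0][190:290,230:330],(400,400))])[:,:,::-1]; cv2.imwrite("pics/under.png",im)
E
```

```text
gripper_width: 0.133
gripper_force: 30.0
t 6.9 tcp [0.5604 0.0206 0.0843] yaw 168.52 j [ 18.7  29.4 -22.5  -0.  -38.1 -30.1] F [-0.38  0.7  -1.04] M [ 0.035 -0.081  0.032] w 0.13454846658760944
shift [0.7 0.3 0.2] turn z 0.0003 level [ 0.0001 -0.      0.    ]
```

View pics/under.png

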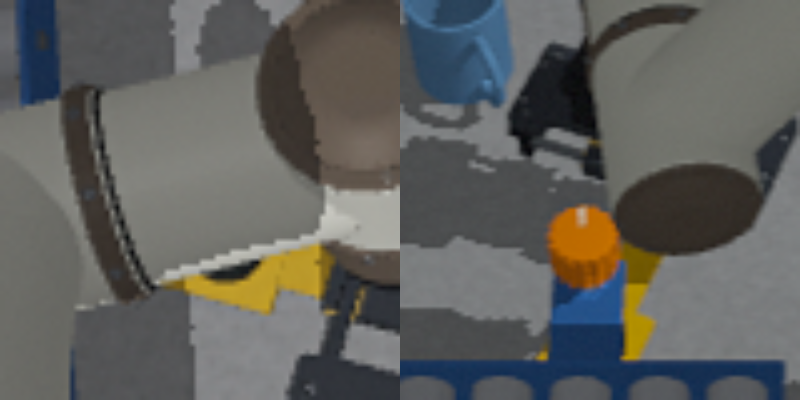

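The plate's pad and tail now lie under the bracket, and the sole is over the pad. Releasing and lifting.

```bash
python3 -m pendant '[[[0,0,0],[0,0,0]],[[0,0,0],[0,0,0]],[[0,0,0],[0,0,0]],[[0,0,0],[0,0,0]],[[0,0,-5],[0,0,0]],[[0,0,-25],[0,0,0]],[[0,0,-60],[0,0,0]],[[0,0,-105],[0,0,0]],[[0,0,-150],[0,0,0]],[[0,0,-170],[0,0,0]]]' 0.4 |tail -2; python3 -m pendant '[[[60,0,-40],[0,0,0]],[[110,0,-40],[0,0,0]],[[150,0,-40],[0,0,0]],[[180,0,-40],[0,0,0]],[[200,0,-40],[0,0,0]]]' 0.95 >/dev/null;  python3 - <<'E'
from meas import *
T,S=cap("top"),cap("side")
im=np.hstack([cv2.resize(T[0][140:240,210:330],(480,400)),cv2.resize(S[0][190:290,230:310],(320,400))])[:,:,::-1]; cv2.imwrite("pics/placed.png",im)
E
```

```text
gripper_width: 0.402
gripper_force: 0.0
```

View pics/placed.png

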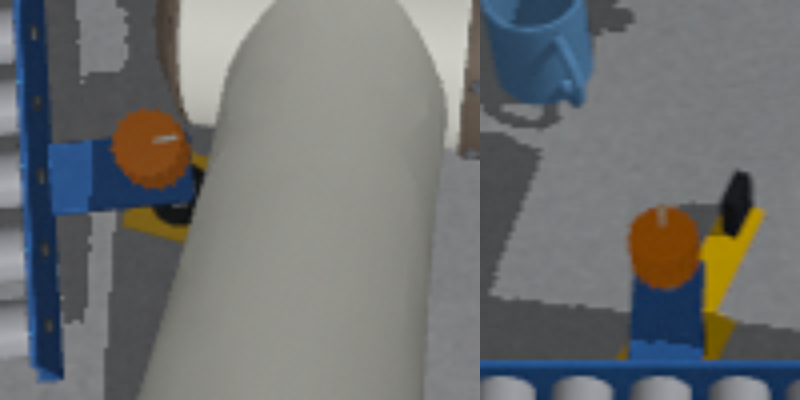

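```bash
python3 - <<'E'
from meas import *
T,S=cap("top"),cap("side")
H=hsv(S); d,s,cc=big(H[...,2]<60,(286,228,302,256)); g=ray(S,*cc,.03); print("grip",s,cc,g,"ring pred",g[:2]+.115*np.array([.199,.98]))
print("corner obs",ray(T,240.5,196.2,.008),"exp .5585 .1731; edge right-of-corner",ray(T,256,200,.008))
E
python3 go.py .583 .1325 .26 168.5
```

```text
grip [290 233   8  16  87] [293.6897 240.2644] [0.5613 0.0208 0.03  ] ring pred [0.5842 0.1335]
corner obs [0.557  0.1719 0.008 ] exp .5585 .1731; edge right-of-corner [0.549  0.1267 0.008 ]
t 8.7 tcp [ 0.5205 -0.1753  0.2945] yaw 168.48 j [ -1.7  14.6 -10.1  -0.  -65.3  -9.8] F [0.09 0.93 0.12] M [ 0.11  -0.105  0.019] w 0.9189049598340765
shift [-3.141e+02  2.000e-01  3.460e+01] turn z -0.0003 level [-0.0003  0.0002  0.    ]
```

The plate is confirmed in place: the ring predicted from the grip is at (0.584,0.1335), within about 1.5 mm of the axis. Next I'll go above the knob and wind the wrist back for a long clockwise turn.

```bash
python3 -m pendant '[[[-10,0,0],[0,0,-0.1]],[[-40,0,0],[0,0,-0.24]],[[-80,0,0],[0,0,-0.38]],[[-120,0,0],[0,0,-0.52]],[[-160,0,0],[0,0,-0.66]],[[-200,0,0],[0,0,-0.8]],[[-240,0,10],[0,0,-0.94]],[[-280,0,20],[0,0,-1.08]],[[-305,0,30],[0,0,-1.22]],[[-314,0,34],[0,0,-1.36]]]' 1 |tail -2;  python3 -m pendant '[[[0,0,0],[0,0,-0.14]],[[0,0,0],[0,0,-0.28]],[[0,0,0],[0,0,-0.42]],[[0,0,0],[0,0,-0.56]],[[0,0,0],[0,0,-0.7]],[[0,0,0],[0,0,-0.84]],[[0,0,0],[0,0,-0.98]],[[0,0,0],[0,0,-1.12]],[[0,0,0],[0,0,-1.26]],[[0,0,0],[0,0,-1.4]]]' 1 |tail -2; python3 -m pendant '[[[0,0,0],[0,0,-0.1]],[[0,0,0],[0,0,-0.2]],[[0,0,0],[0,0,-0.2]],[[0,0,0],[0,0,-0.2]]]' >/dev/null; python3 go.py .583 .1325 .181 -20
```

```text
gripper_width: 1.0
gripper_force: 0.0
gripper_width: 1.0
gripper_force: 0.0
t 11.1 tcp [0.5828 0.1336 0.2604] yaw -21.9 j [ 28.4  20.8  -6.2  -0.  -63.  129.7] F [-0.21 -0.47  0.28] M [-0.039 -0.135 -0.017] w 0.9988703760955335
shift [-1.   0.6 79.4] turn z -0.0331 level [-0.     -0.0001  0.    ]
```

```bash
python3 -m pendant '[[[-1,0.6,10],[0,0,0]],[[-1,0.6,30],[0,0,0]],[[-1,0.6,55],[0,0,0]],[[-1,0.6,72],[0,0,0]],[[-1,0.6,79],[0,0,0]],[[-1,0.6,79],[0,0,0]],[[-1,0.6,79],[0,0,0]]]' 1 |tail -3; python3 go.py .583 .1325 .181 -22; python3 -m pendant '[[[0,0,0],[0,0,0]],[[0,0,0],[0,0,0]],[[0,0,0],[0,0,0]],[[0,0,0],[0,0,0]],[[0,0,0],[0,0,0]],[[0,0,0],[0,0,0]]]' 0 |tail -2; python3 go.py .583 .1325 .181 -22
```

```text
wrist_force: [0.4, -0.4, 0.5]
gripper_width: 1.0
gripper_force: 0.0
t 11.8 tcp [0.5837 0.1316 0.1819] yaw -21.86 j [ 28.2  25.1 -11.9   0.  -53.  129.9] F [ 0.44 -0.35  0.47] M [-0.05  -0.077 -0.002] w 1.0000549969799712
shift [ 0.6 -1.   0.9] turn z 0.0024 level [ 0.001  -0.0006  0.    ]
gripper_width: 0.541
gripper_force: 0.5
t 12.4 tcp [0.5833 0.1314 0.1814] yaw -21.87 j [ 28.2  25.1 -12.   -0.  -53.  129.9] F [0.   0.06 0.11] M [-0.001 -0.038 -0.046] w 0.540916015323115
shift [ 0.9 -0.6  0.4] turn z 0.0023 level [ 0.0001 -0.0001  0.    ]
```

```bash
python3 -m pendant '[[[0,0,0],[0,0,0]],[[0,0,0],[0,0,0]],[[0,0,0],[0,0,0]],[[0,0,0],[0,0,0]]]' 0 |tail -2; python3 go.py .583 .1325 .181 -22; python3 -m pendant '[[[0,0,0],[0,0,0.05]],[[0,0,0.3],[0,0,0.15]],[[0,0,0.4],[0,0,0.25]],[[0,0,0.6],[0,0,0.35]],[[0,0,0.7],[0,0,0.45]],[[0,0,0.9],[0,0,0.55]],[[0,0,1],[0,0,0.65]],[[0,0,1.1],[0,0,0.7]],[[0,0,1.1],[0,0,0.7]]]' |tail -2; python3 go.py .583 .1325 .181 -22
```

```text
gripper_width: 0.497
gripper_force: 30.0
t 12.8 tcp [0.5821 0.1317 0.1813] yaw -21.88 j [ 2.830e+01  2.500e+01 -1.200e+01 -1.000e-01 -5.310e+01  1.299e+02] F [-4.91  1.89  3.51] M [ 0.806  1.339 -0.042] w 0.4974834287431182
shift [1.1 0.6 0.3] turn z 0.0021 level [-0.0025  0.0009  0.    ]
gripper_width: 0.496
gripper_force: 30.0
t 13.7 tcp [0.581  0.1327 0.1802] yaw -62.03 j [ 28.3  25.1 -12.1  -0.2 -53.   89.8] F [-9.11  6.98  5.04] M [ 2.032  2.609 -0.034] w 0.4961270129241768
shift [ 1.6  1.1 -0.8] turn z -0.6986 level [-0.0034  0.0033  0.    ]
```

The knob is held and turning. The side forces show the grip is 2.2 mm off along the pads: the two readings put the axis at (0.5829,0.1337). I'll open, recentre, rewind 0.7 rad and regrip.

```bash
python3 -m pendant '[[[0,0,0],[0,0,0]],[[0,0,0],[0,0,0]],[[0,0,0],[0,0,0]],[[0,0,0],[0,0,-0.1]],[[0,0,0],[0,0,-0.24]],[[0,0,0],[0,0,-0.38]],[[0,0,0],[0,0,-0.52]],[[0,0,0],[0,0,-0.66]],[[0,0,0],[0,0,-0.7]],[[0,0,0],[0,0,-0.7]]]' 0.7 |tail -2; python3 go.py .5829 .1337 .1805 -22
```

```text
gripper_width: 0.698
gripper_force: 0.0
t 14.7 tcp [0.5836 0.1311 0.1801] yaw -21.9 j [ 28.2  25.2 -12.    0.  -52.8 129.9] F [-0.69 -0.78  0.27] M [-0.121 -0.116 -0.028] w 0.6979659040743236
shift [ 2.2 -1.6 -0.4] turn z 0.0018 level [ 0.0004  0.0001 -0.    ]
```

```bash
python3 -m pendant '[[[1,-1,0],[0,0,0]],[[2.2,-1.6,0],[0,0,0]],[[2.2,-1.6,0],[0,0,0]]]' 0.7 >/dev/null; python3 go.py .5829 .1337 .1805 -22; python3 -m pendant '[[[0,0,0],[0,0,0]],[[0,0,0],[0,0,0]],[[0,0,0],[0,0,0]],[[0,0,0],[0,0,0]],[[0,0,0],[0,0,0]],[[0,0,0],[0,0,0]]]' 0 |tail -2; python3 go.py .5829 .1337 .1805 -22;  python3 -m pendant '[[[0,0,0],[0,0,0.05]],[[0,0,0.3],[0,0,0.15]],[[0,0,0.4],[0,0,0.25]],[[0,0,0.6],[0,0,0.35]],[[0,0,0.8],[0,0,0.45]],[[0,0,0.8],[0,0,0.5]],[[0,0,0.8],[0,0,0.5]]]' |tail -2;  python3 go.py .5829 .1337 .181 -22
```

```text
t 15.0 tcp [0.5827 0.1342 0.1802] yaw -21.87 j [ 28.5  25.2 -12.    0.  -52.8 129.6] F [ 0.41 -0.78  0.17] M [-0.125 -0.113 -0.006] w 0.6990459153857199
shift [-0.4  0.4 -0.3] turn z 0.0022 level [ 0.0002 -0.0001  0.    ]
gripper_width: 0.499
gripper_force: 30.0
t 15.6 tcp [0.5826 0.1341 0.1802] yaw -21.86 j [ 28.5  25.1 -12.    0.  -52.8 129.7] F [-0.27 -0.52 -1.26] M [-0.154 -0.192  0.015] w 0.4985848582797506
shift [-0.2  0.4 -0.3] turn z 0.0024 level [ 0.0001 -0.      0.    ]
gripper_width: 0.5
gripper_force: 30.0
t 16.3 tcp [0.5825 0.1341 0.1794] yaw -50.51 j [ 28.5  25.2 -12.1  -0.  -52.7 101. ] F [-0.23 -0.14  0.32] M [ 0.005 -0.069 -0.009] w 0.5000851687169616
shift [ 0.   0.5 -1.6] turn z -0.4976 level [-0.0001  0.      0.    ]
```

```bash
cat > rd.py <<'E'
from station import r; import numpy as np
s=r.sense(); R=np.array(s["ee_rot"]); print("t",round(s["time_s"],2),"yaw",np.degrees(np.arctan2(R[1,1],R[0,1])).round(2),"z",round(s["tcp_pos"][2],4),"F",np.round(s["wrist_force"],1),"Mz",round(s["moment"][2],3),"eff6",round(s["effort"][5],3),"j6",round(s["joints"][5],1))
E
python3 rd.py
python3 -m pendant '[[[0,0,0.1],[0,0,0.07]],[[0,0,0.2],[0,0,0.14]],[[0,0,0.3],[0,0,0.2]]]' >/dev/null; python3 rd.py
python3 -m pendant '[[[0,0,0.1],[0,0,0.07]],[[0,0,0.2],[0,0,0.14]],[[0,0,0.35],[0,0,0.2]]]' >/dev/null; python3 rd.py
python3 -m pendant '[[[0,0,0.1],[0,0,0.07]],[[0,0,0.2],[0,0,0.14]],[[0,0,0.3],[0,0,0.2]]]' >/dev/null; python3 rd.py
python3 -m pendant '[[[0,0,0.1],[0,0,0.07]],[[0,0,0.2],[0,0,0.14]],[[0,0,0.35],[0,0,0.2]]]' >/dev/null; python3 rd.py
```

```text
t 16.3 yaw -50.51 z 0.1794 F [-0.2 -0.1  0.3] Mz -0.009 eff6 -0.146 j6 101.0
t 16.6 yaw -62.04 z 0.1791 F [ 0.1  0.9 -0.7] Mz -0.011 eff6 0.329 j6 89.5
t 16.9 yaw -73.5 z 0.1788 F [0.  1.3 1.5] Mz 0.025 eff6 0.33 j6 78.0
t 17.2 yaw -84.96 z 0.1785 F [ 0.2  1.1 -0. ] Mz -0.021 eff6 0.329 j6 66.6
t 17.5 yaw -96.41 z 0.1781 F [-0.1  0.1  0.9] Mz 0.041 eff6 0.33 j6 55.1
```

```bash

for i in 1; do python3 -m pendant '[[[0,0,0.1],[0,0,0.07]],[[0,0,0.2],[0,0,0.14]],[[0,0,0.3],[0,0,0.2]]]' >/dev/null; python3 rd.py; done
python3 -m pendant '[[[0,0,0.1],[0,0,0.07]],[[0,0,0.2],[0,0,0.14]],[[0,0,0.35],[0,0,0.2]]]' >/dev/null; python3 rd.py
python3 -m pendant '[[[0,0,0.1],[0,0,0.07]],[[0,0,0.2],[0,0,0.14]],[[0,0,0.3],[0,0,0.2]]]' >/dev/null; python3 rd.py
python3 -m pendant '[[[0,0,0.1],[0,0,0.07]],[[0,0,0.2],[0,0,0.14]],[[0,0,0.35],[0,0,0.2]]]' >/dev/null; python3 rd.py
```

```text
t 17.8 yaw -107.87 z 0.1778 F [-0.7  0.  -0.3] Mz 0.091 eff6 0.329 j6 43.7
t 18.1 yaw -119.33 z 0.1775 F [-0.2  1.1 -0. ] Mz 0.04 eff6 0.33 j6 32.2
t 18.4 yaw -130.79 z 0.1772 F [ 0.  -0.1 -0.1] Mz 0.051 eff6 0.329 j6 20.7
t 18.7 yaw -142.25 z 0.1769 F [-0.8  1.6  1. ] Mz 0.069 eff6 0.33 j6 9.3
```

```bash
for i in 1 2 3 4 5 6 7 8 9 10; do python3 -m pendant '[[[0,0,0],[0,0,0]]]' >/dev/null; python3 rd.py; done | awk '{for(i=1;i<=NF;i++)if($i=="Mz"){print $(i+1);s+=$(i+1)}}END{print "mean",s/NR}' | tr '\n' ' '
for i in 1 ; do python3 -m pendant '[[[0,0,0],[0,0,0.02]]]' >/dev/null; python3 rd.py; python3 -m pendant '[[[0,0,0.1],[0,0,0.02]]]' >/dev/null; python3 rd.py;python3 -m pendant '[[[0,0,0],[0,0,0.02]]]' >/dev/null; python3 rd.py;python3 -m pendant '[[[0,0,0],[0,0,0.02]]]' >/dev/null; python3 rd.py;python3 -m pendant '[[[0,0,0.1],[0,0,0.02]]]' >/dev/null; python3 rd.py;python3 -m pendant '[[[0,0,0],[0,0,0.02]]]' >/dev/null; python3 rd.py;python3 -m pendant '[[[0,0,0],[0,0,0.02]]]' >/dev/null; python3 rd.py;python3 -m pendant '[[[0,0,0.1],[0,0,0.02]]]' >/dev/null; python3 rd.py; done
```

```text
0.005 0.061 0.049 0.054 0.023 0.016 -0.041 -0.008 0.012 0.004 mean 0.0175 t 19.8 yaw -143.39 z 0.1768 F [-1.8  3.9  1.2] Mz 0.073 eff6 0.169 j6 8.1
t 19.9 yaw -144.56 z 0.1768 F [-1.9  3.5  1. ] Mz 0.015 eff6 0.095 j6 7.0
t 20.0 yaw -145.71 z 0.1768 F [-0.9  4.7  0.9] Mz 0.077 eff6 0.084 j6 5.8
t 20.1 yaw -146.86 z 0.1767 F [-1.5  3.9  1.2] Mz 0.047 eff6 0.08 j6 4.7
t 20.2 yaw -148.0 z 0.1767 F [-1.7  5.3  1.1] Mz 0.041 eff6 0.076 j6 3.5
t 20.3 yaw -149.15 z 0.1767 F [-2.2  4.8  0.3] Mz 0.087 eff6 0.073 j6 2.4
t 20.4 yaw -150.29 z 0.1767 F [-1.9  5.6  1.2] Mz 0.044 eff6 0.069 j6 1.2
t 20.5 yaw -151.44 z 0.1766 F [-1.4  3.9  1.5] Mz 0.086 eff6 0.066 j6 0.1
```

```bash
python3 -m pendant '[[[0,0,0],[0,0,0.02]]]' >/dev/null; python3 rd.py; python3 -m pendant '[[[0,0,0.1],[0,0,0.02]]]' >/dev/null; python3 rd.py;python3 -m pendant '[[[0,0,0],[0,0,0.02]]]' >/dev/null; python3 rd.py;python3 -m pendant '[[[0,0,0],[0,0,0.02]]]' >/dev/null; python3 rd.py;python3 -m pendant '[[[0,0,0.1],[0,0,0.02]]]' >/dev/null; python3 rd.py;python3 -m pendant '[[[0,0,0],[0,0,0.02]]]' >/dev/null; python3 rd.py;python3 -m pendant '[[[0,0,0],[0,0,0.02]]]' >/dev/null; python3 rd.py;python3 -m pendant '[[[0,0,0.1],[0,0,0.02]]]' >/dev/null; python3 rd.py;  python3 -m pendant '[[[0,0,0],[0,0,0.02]]]' >/dev/null; python3 rd.py; python3 -m pendant '[[[0,0,0],[0,0,0.02]]]' >/dev/null; python3 rd.py
```

```text
t 20.6 yaw -152.58 z 0.1766 F [-1.6  5.1  1.5] Mz 0.072 eff6 0.062 j6 -1.1
t 20.7 yaw -153.73 z 0.1766 F [-1.   4.6  1.4] Mz 0.062 eff6 0.058 j6 -2.2
t 20.8 yaw -154.87 z 0.1765 F [-1.4  4.9  2.5] Mz 0.058 eff6 0.053 j6 -3.3
t 20.9 yaw -156.02 z 0.1765 F [-2.2  5.2  0.8] Mz 0.146 eff6 0.048 j6 -4.5
t 21.0 yaw -157.16 z 0.1765 F [-1.3  4.7  1.3] Mz 0.134 eff6 0.044 j6 -5.6
t 21.1 yaw -158.31 z 0.1765 F [-0.8  4.3  1.4] Mz 0.051 eff6 0.039 j6 -6.8
t 21.2 yaw -159.45 z 0.1764 F [-1.5  5.2  1. ] Mz 0.024 eff6 0.034 j6 -7.9
t 21.3 yaw -160.59 z 0.1764 F [-2.5  4.9  1.7] Mz 0.107 eff6 0.03 j6 -9.1
t 21.4 yaw -161.74 z 0.1764 F [-1.   5.4  1.1] Mz 0.105 eff6 0.024 j6 -10.2
t 21.5 yaw -162.88 z 0.1763 F [-1.8  3.4  1.2] Mz 0.106 eff6 0.019 j6 -11.4
```

```bash
python3 -m pendant '[[[0,0,0],[0,0,0.01]]]' >/dev/null; python3 rd.py; python3 -m pendant '[[[0,0,0.1],[0,0,0.01]]]' >/dev/null; python3 rd.py;python3 -m pendant '[[[0,0,0],[0,0,0.01]]]' >/dev/null; python3 rd.py;python3 -m pendant '[[[0,0,0],[0,0,0.01]]]' >/dev/null; python3 rd.py;python3 -m pendant '[[[0,0,0],[0,0,0.01]]]' >/dev/null; python3 rd.py;python3 -m pendant '[[[0,0,0],[0,0,0.01]]]' >/dev/null; python3 rd.py;python3 -m pendant '[[[0,0,0],[0,0,0.01]]]' >/dev/null; python3 rd.py;python3 -m pendant '[[[0,0,0.1],[0,0,0.01]]]' >/dev/null; python3 rd.py;python3 -m pendant '[[[0,0,0],[0,0,0.01]]]' >/dev/null; python3 rd.py;python3 -m pendant '[[[0,0,0],[0,0,0.01]]]' >/dev/null; python3 rd.py
```

```text
t 21.6 yaw -163.44 z 0.1763 F [-1.6  5.   1.4] Mz 0.084 eff6 -0.079 j6 -11.9
t 21.7 yaw -164.0 z 0.1763 F [-1.7  4.3  2.2] Mz 0.112 eff6 -0.051 j6 -12.5
t 21.8 yaw -164.58 z 0.1763 F [-3.1  5.   1.5] Mz 0.101 eff6 -0.053 j6 -13.1
t 21.9 yaw -165.15 z 0.1763 F [-1.8  5.   1.4] Mz 0.13 eff6 -0.056 j6 -13.6
t 22.0 yaw -165.72 z 0.1762 F [-1.6  5.1  1.3] Mz 0.144 eff6 -0.058 j6 -14.2
t 22.1 yaw -166.3 z 0.1763 F [-1.5  5.9  1.2] Mz 0.098 eff6 -0.061 j6 -14.8
t 22.2 yaw -166.87 z 0.1762 F [-1.1  5.4  1.3] Mz 0.093 eff6 -0.063 j6 -15.3
t 22.3 yaw -167.44 z 0.1762 F [-1.9  5.4  1.4] Mz 0.174 eff6 -0.065 j6 -15.9
t 22.4 yaw -168.01 z 0.1762 F [-2.4  4.4  0.9] Mz 0.105 eff6 -0.068 j6 -16.5
t 22.5 yaw -168.59 z 0.1762 F [-2.1  4.8  1.8] Mz 0.128 eff6 -0.071 j6 -17.1
```

Mz has risen steadily from about 0.035 to 0.12 N·m, so the foot is bearing with an estimated 8–9 N. I'll back off 0.2 rad, to about 5–6 N, then open.

```bash
python3 -m pendant '[[[0,0,-0.1],[0,0,-0.06]],[[0,0,-0.2],[0,0,-0.12]],[[0,0,-0.3],[0,0,-0.2]],[[0,0,-0.3],[0,0,-0.2]]]' >/dev/null; python3 rd.py; python3 -m pendant '[[[0,0,0],[0,0,0.03]]]'>/dev/null; python3 rd.py; python3 -m pendant '[[[0,0,0],[0,0,0.01]]]'>/dev/null; python3 rd.py; python3 -m pendant '[[[0,0,0],[0,0,0.01]]]'>/dev/null; python3 rd.py; python3 -m pendant '[[[0,0,0],[0,0,0.01]]]'>/dev/null; python3 rd.py; python3 -m pendant '[[[0,0,0],[0,0,0.01]]]'>/dev/null; python3 rd.py;python3 -m pendant '[[[0,0,0],[0,0,0.01]]]'>/dev/null; python3 rd.py;python3 -m pendant '[[[0,0,0],[0,0,0.01]]]'>/dev/null; python3 rd.py
```

```text
t 22.9 yaw -157.05 z 0.1765 F [-2.1  4.5  2.1] Mz 0.036 eff6 0.138 j6 -5.5
t 23.0 yaw -158.88 z 0.1764 F [-0.9  4.8  0.5] Mz 0.074 eff6 0.202 j6 -7.3
t 23.1 yaw -159.44 z 0.1764 F [-0.8  4.9  0.5] Mz 0.086 eff6 -0.088 j6 -7.9
t 23.2 yaw -160.0 z 0.1764 F [-1.5  4.8  1.7] Mz 0.037 eff6 -0.035 j6 -8.5
t 23.3 yaw -160.57 z 0.1764 F [-1.6  4.6  2.1] Mz 0.115 eff6 -0.036 j6 -9.0
t 23.4 yaw -161.14 z 0.1764 F [-1.7  3.7  0.5] Mz 0.102 eff6 -0.038 j6 -9.6
t 23.5 yaw -161.72 z 0.1764 F [-1.7  5.4  0.6] Mz 0.025 eff6 -0.041 j6 -10.2
t 23.6 yaw -162.29 z 0.1763 F [-2.   4.6  0.7] Mz 0.112 eff6 -0.043 j6 -10.8
```

The last forward samples give Mz of about 0.08 N·m, so roughly 5 N. Releasing and rising.

```bash
python3 -m pendant '[[[0,0,0],[0,0,0]],[[0,0,0],[0,0,0]],[[0,0,0],[0,0,0]],[[0,0,0],[0,0,0]],[[0,0,0],[0,0,0]],[[0,0,-10],[0,0,0]],[[0,0,-35],[0,0,0]],[[0,0,-70],[0,0,0]],[[0,0,-110],[0,0,0]],[[0,0,-130],[0,0,0]]]' 0.9|tail -2; python3 go.py .45 -.20 .32 -162; python3 -m pendant '[[[0,0,0],[0,0,0]],[[0,0,0],[0,0,0]]]'|tail -2
```

```text
gripper_width: 0.902
gripper_force: 0.0
t 24.6 tcp [0.5836 0.1342 0.3114] yaw -162.21 j [ 28.5  18.6  -1.9   0.1 -69.1 -10.7] F [0.99 0.71 0.31] M [ 0.058 -0.065  0.014] w 0.9018834164752314
shift [277.4 229.3 -10.1] turn z -0.0036 level [-0.0071 -0.0003  0.    ]
gripper_width: 0.898
gripper_force: 0.0
```

```bash
python3 -m pendant '[[[15,12,0],[0,0,0]],[[50,41,-5],[0,0,0]],[[88,72,-8],[0,0,0]],[[125,103,-8],[0,0,0]],[[162,134,-8],[0,0,0]],[[200,165,-8],[0,0,0]],[[235,194,-8],[0,0,0]],[[262,216,-8],[0,0,0]],[[277,228,-8],[0,0,0]],[[277,228,-8],[0,0,0]]]'|tail -2; python3 -m pendant '[[[0,0,0],[0,0,0]],[[0,0,0],[0,0,0]]]'|head -3; python3 - <<'E'
from meas import *
T,S=cap("top"),cap("side")
H=hsv(S); d,s,cc=big(H[...,2]<60,(286,228,302,256)); g=ray(S,*cc,.03); print("grip",s,cc,g,"ring pred",g[:2]+.115*np.array([.199,.98]))
im=np.hstack([cv2.resize(T[0][120:240,210:330],(400,400)),cv2.resize(S[0][190:290,210:310],(400,400))])[:,:,::-1]; cv2.imwrite("pics/end.png",im)
E
```

```text
gripper_width: 0.899
gripper_force: 0.0
time_s: 26.0
tcp_pos: [0.4498, -0.1989, 0.3137]
ee_rot: [[0.306, -0.952, -0.001], [-0.952, -0.306, 0.0], [-0.001, 0.001, -1.0]]
grip [290 233   8  16  87] [293.6897 240.2644] [0.5613 0.0208 0.03  ] ring pred [0.5842 0.1335]
```

View pics/end.png

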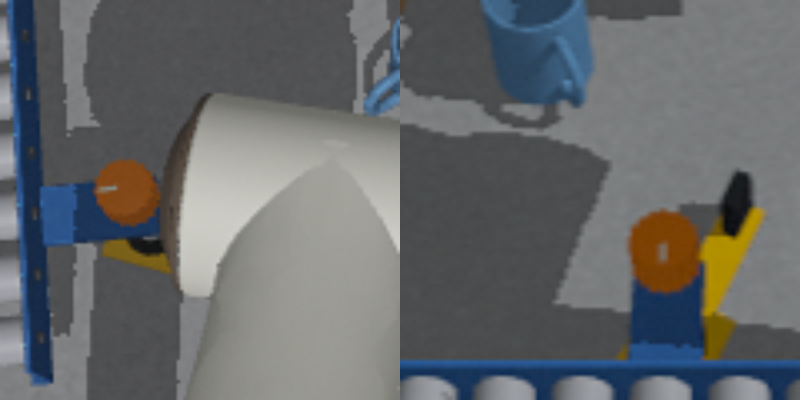

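The plate has not moved: its grip is at the same pixels as before. The knob's mark has turned about half a turn, matching the roughly 3.1 rad commanded, and the arm is clear. Handing in.

```bash
python3 -c "from station import r; print(r.finish_job())"
```

```text
the job is handed in; nothing more can be done
None
```

I handed the job in at about 26 s: the plate's ring is within about 2 mm of the foot's axis and the foot bears on it with an estimated 5 N (inferred from noisy turning torque, not measured directly); the arm is clear, no bystander was touched as far as I could tell, and the hand-in returned no verdict.

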